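# Wedge a gel cassette flush in an electrophoresis cell

## Robot

A 6-joint arm with a two-finger parallel gripper is mounted at the origin on the work surface; the furniture and walls round the work are solid. World frame = base frame: x ahead of the robot, y to its left, z up, the work surface at z = 0. Lengths are in mm, angles in rad, forces in N, time in s.
With the tool pointing down it reaches from about 275 to 750 mm from the base axis. Payload 10.2 kg.
Tool frame: the origin (TCP) lies midway between the tips of the shut fingers; the grasp point (between the pads) lies 19 mm behind it; z points along the fingers, y is the line along which they close (so a half turn about z gives the same grasp; the last joint's range is limited). The gripper opens to 85 mm and grips with 20 to 120 N. Pads are 22 mm wide; open, the fingers measure 114 mm over their backs; the gripper's body (76 mm by 85 mm) begins 54 mm behind the grasp point. The pads swing forward as they close: fully open they stand 13 mm farther back than shut.
Start: joints at [-1.553, 0.313, 1.498, -0, 1.331, -0.223], TCP at [125.188, -509.862, 231.294] pointing down, gripper open.
Joint ranges: [-2.94, 2.94], [-0.97, 2.17], [0.19, 2.56], [-1.23, 4.37], [0.02, 3.11], [-2.88, 2.88]. Speed limits (rad/s): [2.39, 2.39, 3.01, 3.14, 3.14, 3.14].

## Interface

Orientations are given as a unit quaternion [w, x, y, z].
In Python, from rig import sense, capture, finish_job, find_in, place_of gives the robot as it stands. The module is installed in compiled form; this text tells all that it offers.
- The arm moves only by the shell command python3 -m jog 'ROWS' [FORCE]. ROWS is JSON, a list of rows, each an object of numbers: "tx", "ty", "tz": the shift along the tool's x, y, z in mm; "ax", "ay", "az": the turn, a rotation vector about the tool's x, y, z in rad; "jaw": the closure, from -1 (fully open) to 1 (shut), so that 0 is half open. In form: [{"tx": .., "ty": .., "tz": .., "ax": .., "ay": .., "az": .., "jaw": ..}, ...]. A call has 1 to 5 rows; each row shifts and turns the commanded pose from where the row before left it, along the tool's axes as they then stand; what a row does not reach is not made up. A row lasts 1/8 s, in which the tool goes at most 62.5 mm and 10.7 degrees, less where a joint would pass 70% of its speed; a pose out of reach is approached as far as the arm can. A call with a gripper value outside its range is refused whole. The fingers move at their own pace and stop on an object; FORCE is the grip in N (left out, the last holds). Time passes only in rows, so rows that do not move let the fingers close. It gives the time, the measured TCP pose, the force, the opening and the grip force at its end, in the units of the state.
- sense(): the state, without advancing time (a new reading comes with each control period).
- capture(name): name is "scene" or "top" or "wrist"; returns a dict with "color" (480x640x3 uint8, red, green, blue), "depth" (480x640 float32, mm along the optical axis (not along the pixel's ray), 0 where there is no reading), "fx", "fy", "cx", "cy" (pixels), "camera_from_world" (4x4, takes a point from world to camera coordinates); the wrist camera has in their place "mount" (4x4, takes a point from camera to tool coordinates, whose origin is the TCP and whose axes are the flange's). Camera axes: x right, y up, looking along -z (the intrinsics and any distortion apply to the point x, -y, -z); pixel columns grow to the right and rows downward; lengths in mm; the calibration is good to about 2 mm. A picture is of the moment at which its call begins: read the wrist's pose just before it.
- finish_job(): hands the job in; it is judged then, once.
Trained networks look in the newest picture that a camera, given by its name, has taken for a name from the list of things; names that differ only in an ending like _2 or _b are one class to them, and where a whole thing is asked for, a point or a joint stands for the part that bears it (a point fixed in the world has none). Each returns a list of dicts, best first, with "conf" (0 to 1); they miss things now and then, are a little off and sometimes report something else, mostly with a low value. They report only what shows in the picture. A call takes as long as a camera call. They do not tell look-alikes from the thing itself.
- find_in(query, camera): "centre" ([column, row] in pixels, amid what is visible of it).
- place_of(query, camera): "centre" ([column, row] in pixels: a listed point, or the origin of a listed thing).
The state is a dict: "time_s": time; "joints": joint angles; "dq": joint speeds; "tau": joint torques, N m; "eef_pos": TCP position; "ee_rot": TCP orientation; "force": force on the tool from outside, world axes, zero at the start; "wrist_torque": the same for the moment, N m; "grip_width": opening from 0.0 (shut) to 1.0 (fully open); "grip_force": force on a finger pad.
Only numpy, scipy, OpenCV 4.12 (cv2) and the standard library are available. Lean on these libraries where they do the work, as an engineer would, in place of code of your own. Each camera call takes 0.05 s, during which the arm holds its last target. There are 200 camera calls.

## Task

One bay of the clear twin gel cell holds a thin gel cassette that still stands loose of its white trough; the other bay is filled by a thick blanking dam and has no room for the wedge. Pick the toppled grey wedge up by its grip, turn it upright toe down, and slide it into the bay of the cassette, flat face against the cassette, between it and the clear wall, until it is tight and the cassette is pressed flush on the trough. Finish while still gripping the wedge and holding it pressed tight; do not put the wedge in the dam's bay, and leave the dam and the other things on the bench where they are.

Things in the scene. Friction and masses are not known exactly. Their poses are not given: they have to be found in the camera images.
- wedge: Loose grey plastic wedge, 0.18 kg, slippery, 64 mm wide (x), 151 mm long (z, from toe to end of grip). Flat face in the plane y = 0; sloping face towards +y: 8 mm thick (y) at the toe, z = 0, growing 1 mm per 5 mm to 28 mm at z = 100 mm (11.3 degrees). Origin: middle of the toe's edge on the flat face. Starts toppled on its sloping face, z axis 11.3 degrees above level, grip away from the robot and to its right.
- wedge_toe (a point): Middle of the wedge's toe, at (0, 4, 0) mm in the wedge's frame, axes as the wedge.
- wedge_grip (a point): Centre of the wedge's grip, at (0, 13.5, 128) mm in the wedge's frame, axes as the wedge. The grip is a block 40 mm along x, 22 mm along y, z = 101 to 151 mm, on a cap 64 x 27.5 mm (z = 94 to 102 mm). While the wedge lies toppled this point is 20 mm above the bench and the grip's underside is 4 to 13 mm clear of it.
- wedge_flat (a point): Point on the wedge's flat face, at (0, 0, 60) mm in the wedge's frame, axes as the wedge.
- cell: Clear open-topped twin gel cell, fixed, 113 (x) x 127 (y) mm, rim 100 mm up, walls 5 mm. Origin: centre of underside, z up. Two bays, each 103 mm long (x) and 32 mm wide (y), floor 5 mm up: y = -34.5 to -2.5 mm and y = 26.5 to 58.5 mm. Each bay has a white trough on its -y side and a clear wall on its +y side. Guide ribs in each bay, 18.5 to 21.5 mm from the trough, 10 mm out of the end walls, leave 83 mm free in x.
- cassette: Loose glass cassette on edge in one bay (which one changes): 100 mm (x), 8 mm thick (y), 100 mm tall, white comb 5 mm higher. Origin: centre of underside, axes as the cell. Starts 9 mm off the bay's trough, leaving 15 mm to the wall on its +y side; flush on the trough (y = -30.5 or +30.5 mm in the cell) it leaves 24 mm, and the wedge then jams with its toe about 18 mm above the bench.
- dam: Loose thick block-shaped blanking dam of grey plastic standing in the other bay, 76 mm (x), 25.5 mm thick (y), 100 mm tall; only about 6 mm remain between it and the wall. Origin: centre of underside, z up.
- core: The cell's two white buffer troughs (one body, fixed in the cell), each 101 mm (x) by 24 mm (y), top 105 mm above the bench, connector posts up to 117 mm; their gasket faces, square to y, lie at y = -34.5 and y = +26.5 mm and look to +y. Origin and axes as the cell's.
- petri: Bystander: petri dish, 91 mm across, 15 mm high. Origin: centre of its underside.
- dropper: Bystander: dropper bottle, 33 mm across, 102 mm high. Origin: centre of its underside.
- vial_grey: Bystander: small reagent vial, 23 mm across, 43 mm high. Origin: centre of its underside.
- vial_blue: Bystander: second reagent vial, 23 mm across, 43 mm high. Origin: centre of its underside.
- tweezers: Bystander: steel forceps lying down, 14 x 129 x 10 mm. Origin: centre of its underside.
There are look-alikes about, which are no part of the job. There is more than one size of the cassette; the job needs the middle-sized.

How it is judged:
By the outcome, as a careful person would: the job done as asked, in the order asked, and still so for the second after the job is handed in, while the arm keeps its last pose, push and grip.
It also fails if it takes over 61 s, if anything falls off the work surface, if the arm or the gripper's body presses on something with over 40 N, if the wrist force passes 120 N, or if a joint passes its speed limit or range.

## Working session

There is one attempt and no reset: what is moved stays moved. The work goes in short steps, Python scripts to look and compute and a shell command to move; the robot and the scene stay as the last step left them, time stands still between calls to the robot, and variables do not carry over. Pictures are saved under pics/ and viewed, at most 12 in all, crops included, and the job is handed in when it is done.

```bash
mkdir -p pics; cat > h.py <<'E'
import numpy as np, cv2
from rig import *
from scipy.spatial.transform import Rotation as R
def cam_world(c):
    if 'camera_from_world' in c: return np.linalg.inv(np.array(c['camera_from_world']))
    s=c['s']; T=np.eye(4); q=s['ee_rot']; T[:3,:3]=R.from_quat([q[1],q[2],q[3],q[0]]).as_matrix(); T[:3,3]=s['eef_pos']
    return T@np.array(c['mount'])
def cap(n):
    s=sense(); c=capture(n); c['s']=s; return c
def cloud(c):
    d=c['depth']; v,u=np.mgrid[:480,:640]
    P=np.stack([(u-c['cx'])/c['fx']*d,-(v-c['cy'])/c['fy']*d,-d,np.ones_like(d)],-1)
    return (P@cam_world(c).T)[...,:3]
def save(c,n,crop=None,scale=1):
    im=c['color'][...,::-1]
    if crop: u0,v0,u1,v1=crop; im=im[v0:v1,u0:u1]
    im=cv2.resize(im,None,fx=scale,fy=scale,interpolation=cv2.INTER_CUBIC); cv2.imwrite('pics/'+n,im)
E
python3 - <<'E'
from h import *
for n in ['top','scene']:
    c=cap(n); save(c,n+'0.png'); np.savez(n+'0.npz',**{k:v for k,v in c.items() if k!='s'})
    P=cloud(c)
    print(n,[k for k in c if k not in('color','depth')], cam_world(c)[:3,3].round())
    for q in ['wedge','wedge_toe','wedge_grip','wedge_flat','cassette','dam','core','cell']:
        for r in place_of(q,n)[:3]:
            u,v=map(int,np.round(r['centre']))
            print(q,r['conf'],(u,v),P[min(v,479),min(u,639)].round())
print(sense())
E
```

```text
top ['fx', 'fy', 'cx', 'cy', 'camera_from_world', 's'] [ 298.   41. 1226.]
wedge 0.76 (424, 245) [ 404. -162.    9.]
wedge_toe 0.65 (420, 241) [ 414. -154.    8.]
wedge_grip 0.77 (468, 211) [ 475. -259.   32.]
wedge_flat 0.62 (442, 230) [ 436. -202.   18.]
wedge_flat 0.24 (260, 242) [419. 199.  44.]
cassette 0.85 (351, 148) [627.  -6.  22.]
cassette 0.78 (207, 357) [176. 318.  34.]
cassette 0.72 (259, 169) [568. 192.  96.]
dam 0.96 (287, 179) [548. 135.  82.]
dam 0.66 (423, 247) [ 401. -161.   -1.]
core 0.59 (272, 178) [546. 164. 105.]
cell 0.56 (277, 173) [556. 153. 105.]
cell 0.5 (425, 244) [ 407. -164.    9.]
scene ['fx', 'fy', 'cx', 'cy', 'camera_from_world', 's'] [-284.  575.  796.]
wedge_grip 0.16 (224, 242) [523. 187.  43.]
cassette 0.76 (264, 403) [168. 328.  14.]
dam 0.66 (325, 232) [443. -21.  15.]
cell 0.78 (223, 242) [523. 189.  44.]
{'time_s': 0.9, 'joints': array([-1.55340718e+00,  3.12844194e-01,  1.49770825e+00,  4.68083541e-05,
        1.33101574e+00, -2.23393369e-01]), 'dq': array([ 4.58731160e-04, -1.11042199e-03,  1.48249623e-03,  1.27610433e-03,
       -2.72662144e-04, -1.42596043e-05]), 'tau': array([ 8.46397816e-04, -4.12172377e+01, -2.59894180e+01, -1.18888702e-04,
        5.09169349e-04, -1.14439632e-05]), 'eef_pos': array([ 125.19600929, -509.8536093 ,  231.31963678]), 'ee_rot': array([1.45091028e-05, 9.92762389e-01, 1.20095125e-01, 2.13560145e-05]), 'force': array([-0.33837987,  0.22873696,  0.5569104 ]), 'wrist_torque': array([0.00383039, 0.02261586, 0.0479211 ]), 'grip_force': 0.0, 'grip_width': 1.0015663667139105}
```

```bash
ls pics
```

```text
scene0.png
top0.png
```

View pics/top0.png

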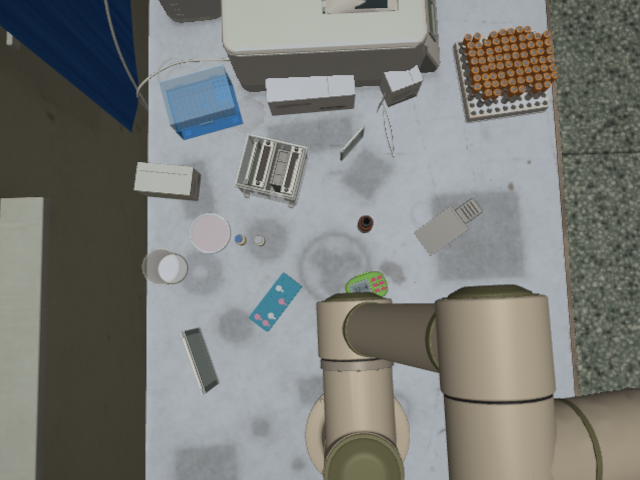

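View pics/scene0.png

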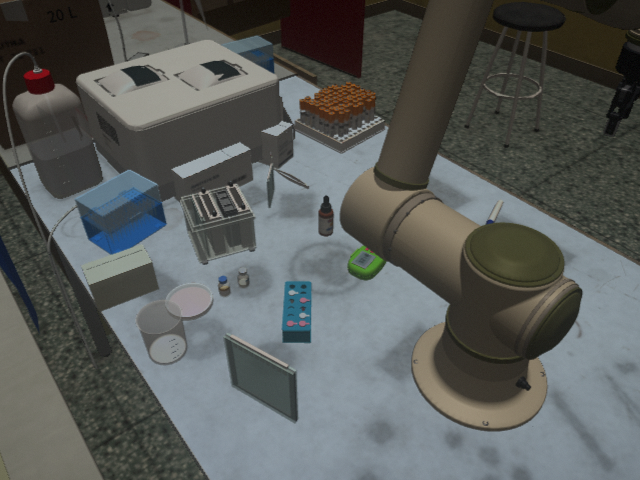

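The scene holds three cassette candidates: (351,143), small and standing free; (200,358), large and standing free; and (260,165), inside the cell. I choose the last one. The dam is at about (287,178). The only wedge is at (448,226), with its grip at (468,211). Next is a close crop of the cell and wedge.

```bash
python3 - <<'E'
from h import *
c=dict(np.load('top0.npz')); im=c['color'][...,::-1]
a=cv2.resize(im[125:215,225:315],(540,540),interpolation=cv2.INTER_CUBIC)
b=cv2.resize(im[185:265,405:491],(258,240),interpolation=cv2.INTER_CUBIC)
o=np.zeros((540,798,3),np.uint8);o[:,:540]=a;o[:240,540:]=b
cv2.imwrite('pics/crop1.png',o)
P=cloud(c)
# height profile over the cell
for v in (150,160,170,180,190):
    print(v,[tuple(P[v,u].round().astype(int)) for u in range(236,312,4)])
E
```

```text
150 [(np.int64(636), np.int64(257), np.int64(2)), (np.int64(636), np.int64(248), np.int64(1)), (np.int64(609), np.int64(223), np.int64(100)), (np.int64(616), np.int64(218), np.int64(74)), (np.int64(607), np.int64(205), np.int64(105)), (np.int64(607), np.int64(197), np.int64(104)), (np.int64(618), np.int64(194), np.int64(62)), (np.int64(610), np.int64(182), np.int64(90)), (np.int64(622), np.int64(178), np.int64(45)), (np.int64(607), np.int64(163), np.int64(102)), (np.int64(610), np.int64(156), np.int64(88)), (np.int64(605), np.int64(146), np.int64(105)), (np.int64(605), np.int64(138), np.int64(106)), (np.int64(620), np.int64(134), np.int64(48)), (np.int64(604), np.int64(121), np.int64(107)), (np.int64(602), np.int64(112), np.int64(111)), (np.int64(603), np.int64(104), np.int64(109)), (np.int64(605), np.int64(96), np.int64(98)), (np.int64(631), np.int64(92), np.int64(5))]
160 [(np.int64(613), np.int64(257), np.int64(1)), (np.int64(613), np.int64(248), np.int64(0)), (np.int64(590), np.int64(225), np.int64(89)), (np.int64(599), np.int64(222), np.int64(51)), (np.int64(584), np.int64(205),
[... 2608 characters left out ...]
nt64(54)), (np.int64(525), np.int64(209), np.int64(87)), (np.int64(525), np.int64(200), np.int64(87)), (np.int64(523), np.int64(191), np.int64(96)), (np.int64(522), np.int64(182), np.int64(101)), (np.int64(522), np.int64(174), np.int64(97)), (np.int64(523), np.int64(166), np.int64(90)), (np.int64(534), np.int64(163), np.int64(36)), (np.int64(532), np.int64(154), np.int64(45)), (np.int64(519), np.int64(139), np.int64(109)), (np.int64(518), np.int64(131), np.int64(111)), (np.int64(519), np.int64(123), np.int64(106)), (np.int64(522), np.int64(116), np.int64(89)), (np.int64(539), np.int64(112), np.int64(3)), (np.int64(539), np.int64(103), np.int64(2)), (np.int64(538), np.int64(94), np.int64(3))]
```

View pics/crop1.png

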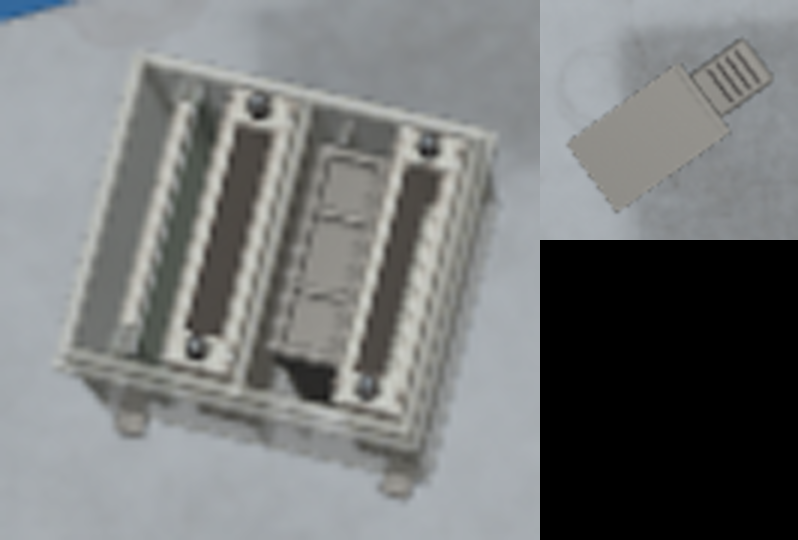

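The crop shows the cell with its clear +y wall on the left. From left to right there is the empty gap, the thin cassette with its comb (crop 165,225 → image 260,163), its trough, the dam (335,250), and its trough. The wedge lies with its flat face up and its grip to the upper right. I'll measure both.

```bash
python3 - <<'E'
from h import *
c=dict(np.load('top0.npz')); P=cloud(c)
m=(P[...,2]>6)&(P[...,2]<60); m[:, :405]=0;m[:,495:]=0;m[:185]=0;m[270:]=0
Q=P[m]; print(len(Q))
A=np.c_[Q[:,:2],np.ones(len(Q))]
# direction by PCA of xy
xy=Q[:,:2]; mu=xy.mean(0); w,V=np.linalg.eigh(np.cov((xy-mu).T)); h=V[:,1]; h*=np.sign(h[0])
s=(xy-mu)@h; t=(xy-mu)@V[:,0]
print('mu',mu,'h',h,np.degrees(np.arctan2(h[1],h[0])),'s',np.percentile(s,[0,1,99,100]),'t',np.percentile(t,[1,99]))
for a in np.arange(-80,90,10):
    k=(abs(s-a)<5); 
    if k.any(): print(a,k.sum(),Q[k,2].mean().round(1),(t[k].min().round(1),t[k].max().round(1)))
r=cv2.minAreaRect(xy.astype(np.float32)); print(r)
# cell rim
m=(P[...,2]>88)&(P[...,2]<125)&(abs(P[...,0]-565)<110)&(abs(P[...,1]-165)<110)
Q=P[m]; print(len(Q),cv2.minAreaRect(Q[:,:2].astype(np.float32)))
E
```

```text
1762
mu [ 445.12100305 -214.37471504] h [ 0.55162771 -0.83409044] -56.52124749890212 s [-91.46941676 -67.08729799  78.10687029 110.73101066] t [-31.95953349  34.84017212]
-80 1 6.2 (np.float64(-2.6), np.float64(-2.6))
-70 39 8.9 (np.float64(-30.1), np.float64(42.0))
-60 124 9.8 (np.float64(-78.0), np.float64(49.5))
-50 134 11.7 (np.float64(-73.3), np.float64(31.3))
-40 130 13.6 (np.float64(-79.9), np.float64(31.5))
-30 139 15.3 (np.float64(-32.0), np.float64(92.8))
-20 132 17.5 (np.float64(-56.4), np.float64(95.2))
-10 138 19.1 (np.float64(-94.3), np.float64(100.8))
0 136 21.7 (np.float64(-98.3), np.float64(31.4))
10 140 24.1 (np.float64(-32.1), np.float64(72.1))
20 136 25.7 (np.float64(-93.7), np.float64(46.2))
30 118 26.9 (np.float64(-32.1), np.float64(80.6))
40 89 26.0 (np.float64(-86.1), np.float64(113.0))
50 85 29.0 (np.float64(-20.4), np.float64(96.8))
60 87 30.6 (np.float64(-41.1), np.float64(53.4))
70 86 33.2 (np.float64(-20.4), np.float64(19.2))
80 43 33.0 (np.float64(-54.8), np.float64(17.6))
((444.3079528808594, -219.03521728515625), (193.5763702392578, 185.66650390625), 88.28868103027344)
2428 ((575.054931640625, 168.40951538085938), (132.92442321777344, 119.29619598388672), 74.93671417236328)
```

```bash
cat >> h.py <<'E'
from scipy.spatial.transform import Slerp
def pose(s=None):
    s=s or sense(); q=s['ee_rot']; return np.array(s['eef_pos']),R.from_quat([q[1],q[2],q[3],q[0]])
def rot_az(yaz,th,lean_az):
    """tool y horizontal at azimuth yaz; tool z down leaned th toward lean_az (deg)"""
    y=np.array([np.cos(np.radians(yaz)),np.sin(np.radians(yaz)),0])
    l=np.array([np.cos(np.radians(lean_az)),np.sin(np.radians(lean_az)),0])
    z=np.sin(np.radians(th))*l-np.cos(np.radians(th))*np.array([0,0,1])
    return R.from_matrix(np.c_[np.cross(y,z),y,z])
def rows(p1,R1,n,start=None):
    p0,R0=start or pose(); S=Slerp([0,1],R.from_quat([R0.as_quat(),R1.as_quat()]))
    rv=(R0.inv()*R1).as_rotvec()/n
    print('rot per row',rv.round(3),'deg tot',np.degrees(np.linalg.norm(rv)*n).round(1))
    for k in range(n):
        print((S(k/n).inv().apply((np.asarray(p1)-p0)/n)).round(1))
E
python3 - <<'E'
from h import *
th=45;R1=rot_az(-146.5,th,123.5); g=np.array([477,-262.5,28]); z=R1.apply([0,0,1]); tcp=g+19*z
print('grasp tcp',tcp)
rows(tcp-100*z,R1,10)
E
```

```text
grasp tcp [ 469.58471068 -251.29671993   14.56497116]
rot per row [ 0.048 -0.068  0.116] deg tot 81.9
[ 42.  -10.2  14.6]
[ 41.5 -14.4  12.3]
[ 40.3 -18.6  10.3]
[ 38.6 -22.8   8.6]
[ 36.2 -26.7   7.3]
[ 33.4 -30.5   6.3]
[ 30.1 -33.9   5.7]
[ 26.3 -36.9   5.4]
[ 22.3 -39.4   5.6]
[ 18.  -41.5   6.2]
```

```bash
python3 -m jog '[{"tx":42,"ty":-10,"tz":10,"ax":0.048,"ay":-0.068,"az":0.116,"jaw":-1},{"tx":41.5,"ty":-14,"tz":9,"ax":0.048,"ay":-0.068,"az":0.116,"jaw":-1},{"tx":40,"ty":-19,"tz":8,"ax":0.048,"ay":-0.068,"az":0.116,"jaw":-1},{"tx":38.5,"ty":-23,"tz":7,"ax":0.048,"ay":-0.068,"az":0.116,"jaw":-1},{"tx":36,"ty":-27,"tz":6,"ax":0.048,"ay":-0.068,"az":0.116,"jaw":-1}]'
python3 -m jog '[{"tx":33.5,"ty":-30.5,"tz":5,"ax":0.048,"ay":-0.068,"az":0.116,"jaw":-1},{"tx":30,"ty":-34,"tz":4,"ax":0.048,"ay":-0.068,"az":0.116,"jaw":-1},{"tx":26,"ty":-37,"tz":4,"ax":0.048,"ay":-0.068,"az":0.116,"jaw":-1},{"tx":22,"ty":-39.5,"tz":4,"ax":0.048,"ay":-0.068,"az":0.116,"jaw":-1},{"tx":18,"ty":-41.5,"tz":4,"ax":0.048,"ay":-0.068,"az":0.116,"jaw":-1}]'
python3 - <<'E'
from h import *
th=45;R1=rot_az(-146.5,th,123.5); g=np.array([477,-262.5,28]); z=R1.apply([0,0,1]); tcp=g+19*z
print(sense()['joints'].round(2))
rows(tcp-100*z,R1,1)
c=cap('wrist'); save(c,'w1.png'); P=cloud(c)
for q in ['wedge_grip','wedge_toe','wedge_flat']:
    for r in place_of(q,'wrist')[:2]:
        u,v=map(int,np.round(r['centre'])); print(q,r['conf'],(u,v),P[min(v,479),min(u,639)].round())
E
```

```text
time_s: 1.52
eef_pos: [319.2, -409.8, 171.4]
ee_rot: [-0.097, 0.964, -0.171, -0.18]
force: [-0.0, -0.5, 0.1]
grip_width: 1.002
grip_force: 0.0
time_s: 2.15
eef_pos: [513.8, -312.7, 105.4]
ee_rot: [-0.181, 0.813, -0.439, -0.337]
force: [-0.4, -0.4, 1.1]
grip_width: 0.999
grip_force: 0.0
[-0.8   1.06  0.75  0.16  2.11  1.79]
rot per row [-0.002  0.    -0.003] deg tot 0.2
[10.8  3.  17.7]
wedge_grip 0.76 (312, 209) [ 492. -282.   31.]
wedge_toe 0.89 (312, 273) [ 416. -167.   11.]
wedge_toe 0.38 (315, 276) [ 395. -142.    1.]
wedge_flat 0.79 (314, 262) [ 437. -203.   20.]
```

View pics/w1.png

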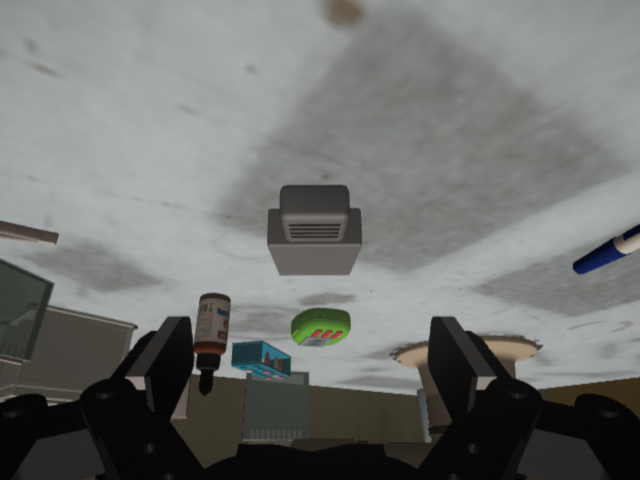

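The wedge is square in view, with its grip at (315,215) midway between the fingers. I'll measure the grip in the tool frame from the wrist depth.

```bash
python3 - <<'E'
from h import *
c=cap('wrist'); P=cloud(c); p,Rt=pose(c['s'])
L=Rt.inv().apply((P-p).reshape(-1,3)).reshape(P.shape)
z=P[...,2]; m=np.zeros(z.shape,bool); m[178:285,255:372]=1; m&=(z>5)&(z<60)
Q=P[m]; h=np.array([np.cos(np.radians(-56.5)),np.sin(np.radians(-56.5))]); n=np.array([-h[1],h[0]])
s=Q[:,:2]@h; t=Q[:,:2]@n
for a in np.arange(np.floor(s.min()/8)*8,s.max(),8):
    k=abs(s-a)<4
    if k.sum()>5: print(a,k.sum(),Q[k,2].mean().round(1),np.percentile(t[k],[2,98]).round(1),'toolx/y',L[m][k].mean(0).round(1))
print('mid of nominal',np.array([477,-262.5])@h,np.array([477,-262.5])@n)
E
```

```text
360.0 70 9.8 [222.7 282.3] toolx/y [-61.5   1.6 195.9]
368.0 136 11.1 [222.2 282.4] toolx/y [-57.9   1.7 190.5]
376.0 140 12.8 [222.1 282.2] toolx/y [-53.3   1.7 183.5]
384.0 144 14.4 [222.5 283. ] toolx/y [-48.9   1.3 176.9]
392.0 165 16.0 [222.5 282.4] toolx/y [-44.5   1.6 170.2]
400.0 163 17.7 [222.5 282.6] toolx/y [-40.1   2.3 163.4]
408.0 168 19.2 [222.6 283.1] toolx/y [-35.8   1.4 157.1]
416.0 221 20.8 [222.3 282.7] toolx/y [-31.3   1.8 150.2]
424.0 193 22.5 [222.9 283.1] toolx/y [-26.8   0.5 143.4]
432.0 251 24.1 [222.5 282.8] toolx/y [-22.4   1.8 136.8]
440.0 257 25.8 [222.5 282.9] toolx/y [-17.6   1.3 129.6]
448.0 276 27.5 [222.8 283.2] toolx/y [-13.1   1.6 122.7]
456.0 1125 25.0 [221.7 284.3] toolx/y [ -4.7   0.9 117.9]
464.0 590 16.6 [221.9 283.8] toolx/y [  4.5   2.6 120.5]
472.0 220 29.9 [234.3 271.5] toolx/y [  2.5   1.2 103.8]
480.0 234 31.4 [234.7 271.4] toolx/y [ 6.8  1.6 97.3]
488.0 268 33.1 [234.6 271.6] toolx/y [11.3  1.1 90.5]
496.0 288 34.7 [234.7 271.7] toolx/y [15.8  1.2 83.6]
504.0 1773 30.1 [234.1 272.1] toolx/y [25.8  1.1 80.2]
mid of nominal 482.1689702864834 252.88007848162397
```

```bash
python3 -m jog '[{"tx":14,"ty":2,"tz":10,"jaw":-1},{"tz":40,"jaw":-1},{"tz":40,"jaw":-1},{"tz":30,"jaw":-1},{"jaw":-1}]'
python3 -c "
from h import *
c=cap('wrist');save(c,'w2.png');print(sense()['joints'].round(2))"
```

```text
[-0.8   1.05  0.75  0.15  2.1   1.78]schema error: expected keys tx, ty, tz, ax, ay, az, jaw
```

View pics/w2.png

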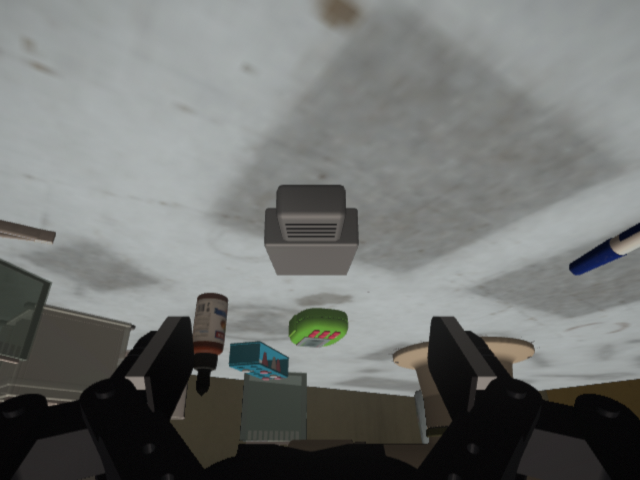

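The call was refused because every key is needed, so the picture is unchanged: grip at (311,213) and not touched. I'll retype the move with all keys.

```bash
python3 -c "
from h import *
R1=rot_az(-146.5,45,123.5); g=np.array([478,-264.5,25]); rows(g+21*R1.apply([0,0,1]),R1,1);print(pose()[0])"
```

```text
rot per row [-0.001 -0.004  0.001] deg tot 0.3
[ 14.8   1.1 121.6]
[ 512.08175281 -314.24381774  106.92948273]
```

```bash
python3 -m jog '[{"tx":14,"ty":1,"tz":10,"ax":0,"ay":0,"az":0,"jaw":-1},{"tx":0,"ty":0,"tz":40,"ax":0,"ay":0,"az":0,"jaw":-1},{"tx":0,"ty":0,"tz":40,"ax":0,"ay":0,"az":0,"jaw":-1},{"tx":0,"ty":0,"tz":30,"ax":0,"ay":0,"az":0,"jaw":-1},{"tx":0,"ty":0,"tz":0,"ax":0,"ay":0,"az":0,"jaw":-1}]'
python3 -c "
from h import *
c=cap('wrist');save(c,'w3.png');print(pose()[0])"
```

```text
time_s: 3.08
eef_pos: [469.4, -250.9, 10.2]
ee_rot: [-0.182, 0.814, -0.437, -0.337]
force: [1.2, -0.3, 0.6]
grip_width: 0.998
grip_force: 0.0
[ 470.382334   -252.13987013   11.29618525]
```

View pics/w3.png

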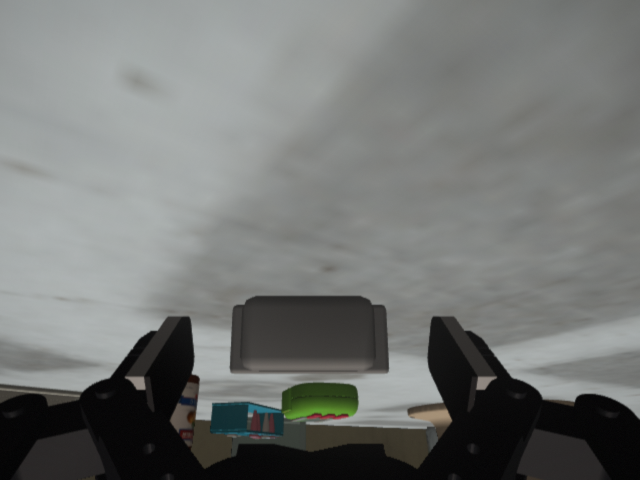

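The grip at (310,335) sits centred between the pads, so I'm closing.

```bash
python3 -m jog '[{"tx":0,"ty":0,"tz":0,"ax":0,"ay":0,"az":0,"jaw":1},{"tx":0,"ty":0,"tz":0,"ax":0,"ay":0,"az":0,"jaw":1},{"tx":0,"ty":0,"tz":0,"ax":0,"ay":0,"az":0,"jaw":1},{"tx":0,"ty":0,"tz":0,"ax":0,"ay":0,"az":0,"jaw":1},{"tx":0,"ty":0,"tz":0,"ax":0,"ay":0,"az":0,"jaw":1}]' 110
python3 -m jog '[{"tx":0,"ty":0,"tz":0,"ax":0,"ay":0,"az":0,"jaw":1},{"tx":-14,"ty":0,"tz":-14,"ax":0,"ay":0,"az":0,"jaw":1},{"tx":-14,"ty":0,"tz":-14,"ax":0,"ay":0,"az":0,"jaw":1},{"tx":-28,"ty":0,"tz":-28,"ax":0,"ay":0,"az":0,"jaw":1},{"tx":-28,"ty":0,"tz":-28,"ax":0,"ay":0,"az":0,"jaw":1}]'
```

```text
time_s: 3.75
eef_pos: [470.7, -251.9, 11.5]
ee_rot: [-0.181, 0.814, -0.437, -0.336]
force: [0.8, -2.0, 5.2]
grip_width: 0.455
grip_force: 109.8
time_s: 4.38
eef_pos: [470.3, -251.5, 132.1]
ee_rot: [-0.181, 0.814, -0.437, -0.336]
force: [0.4, -0.0, -1.1]
grip_width: 0.452
grip_force: 110.4
```

```bash
python3 - <<'E'
from h import *
c=dict(np.load('top0.npz')); T=cam_world(c)
def ray(u,v,z):
    d=T[:3,:3]@np.array([(u-c['cx'])/c['fx'],-(v-c['cy'])/c['fy'],-1]); o=T[:3,3]; return o+d*(z-o[2])/d[2]
C=np.array([ray(225+a/6-.4,125+b/6-.4,100) for a,b in [(143,55),(497,135),(410,440),(57,368)]])
print(C.round(1), C.mean(0).round(1), [np.linalg.norm(C[i]-C[i-1]).round(1) for i in range(4)])
e=C[0]-C[3]+C[1]-C[2]; print('x az',np.degrees(np.arctan2(e[1],e[0])))
e=C[0]-C[1]+C[3]-C[2]; print('y az',np.degrees(np.arctan2(e[1],e[0])))
# lift+rotate plan
ya=-15.3; R1=rot_az(ya,33.7,ya+90); g=np.array([430,-60,290]); 
rows(g+21*R1.apply([0,0,1]),R1,16)
E
```

```text
[[643.6 212.8 100. ]
 [610.9  88.8 100. ]
 [503.3 121.7 100. ]
 [532.5 244.3 100. ]] [572.6 166.9 100. ] [np.float64(115.5), np.float64(128.2), np.float64(112.6), np.float64(126.0)]
x az -16.407406600451793
y az 75.91274621863334
rot per row [-0.015  0.043 -0.149] deg tot 142.7
[-14.6  -5.1   2.1]
[-13.7  -7.2   1.4]
[-12.6  -9.2   0.7]
[-11.1 -11.    0.1]
[ -9.3 -12.5  -0.5]
[ -7.3 -13.7  -1.1]
[ -5.2 -14.6  -1.5]
[ -2.9 -15.2  -1.9]
[ -0.5 -15.4  -2.2]
[  1.9 -15.3  -2.4]
[  4.2 -14.8  -2.5]
[  6.5 -14.   -2.5]
[  8.6 -12.8  -2.4]
[ 10.5 -11.3  -2.1]
[12.1 -9.6 -1.8]
[13.5 -7.7 -1.4]
```

```bash
python3 -m jog '[{"tx":-18,"ty":0,"tz":-18,"ax":0,"ay":0,"az":0,"jaw":1},{"tx":-18,"ty":0,"tz":-18,"ax":0,"ay":0,"az":0,"jaw":1},{"tx":-18,"ty":0,"tz":-18,"ax":0,"ay":0,"az":0,"jaw":1},{"tx":-18,"ty":0,"tz":-18,"ax":0,"ay":0,"az":0,"jaw":1}]'
python3 - <<'E'
from h import *
ya=-15.3; R1=rot_az(ya,33.7,ya+90); g=np.array([430,-60,290]); 
print(sense()['joints'].round(2)); rows(g+21*R1.apply([0,0,1]),R1,15)
E
```

```text
time_s: 4.88
eef_pos: [469.9, -251.2, 233.7]
ee_rot: [-0.181, 0.815, -0.437, -0.335]
force: [-0.5, 0.3, -2.3]
grip_width: 0.452
grip_force: 110.3
[-0.78  0.76  0.98  0.17  2.17  1.81]
rot per row [-0.015  0.046 -0.159] deg tot 142.6
[-10.8  -5.4   7.1]
[-10.1  -7.2   6.5]
[-9.1 -8.8  5.9]
[ -7.8 -10.2   5.4]
[ -6.3 -11.4   4.9]
[ -4.7 -12.4   4.5]
[ -2.8 -13.    4.1]
[ -0.9 -13.4   3.8]
[  1.1 -13.5   3.6]
[  3.  -13.2   3.5]
[  4.9 -12.6   3.5]
[  6.7 -11.7   3.5]
[  8.3 -10.6   3.7]
[ 9.7 -9.2  4. ]
[10.9 -7.7  4.3]
```

```bash
python3 -m jog '[{"tx":-10.8,"ty":-5.4,"tz":6,"ax":-0.015,"ay":0.046,"az":-0.159,"jaw":1},{"tx":-10,"ty":-7,"tz":6,"ax":-0.015,"ay":0.046,"az":-0.159,"jaw":1},{"tx":-9,"ty":-9,"tz":6,"ax":-0.015,"ay":0.046,"az":-0.159,"jaw":1},{"tx":-8,"ty":-10,"tz":5,"ax":-0.015,"ay":0.046,"az":-0.159,"jaw":1},{"tx":-6,"ty":-11.5,"tz":5,"ax":-0.015,"ay":0.046,"az":-0.159,"jaw":1}]'
python3 -m jog '[{"tx":-5,"ty":-12.5,"tz":4.5,"ax":-0.015,"ay":0.046,"az":-0.159,"jaw":1},{"tx":-3,"ty":-13,"tz":4,"ax":-0.015,"ay":0.046,"az":-0.159,"jaw":1},{"tx":-1,"ty":-13.5,"tz":4,"ax":-0.015,"ay":0.046,"az":-0.159,"jaw":1},{"tx":1,"ty":-13.5,"tz":3.5,"ax":-0.015,"ay":0.046,"az":-0.159,"jaw":1},{"tx":3,"ty":-13,"tz":3.5,"ax":-0.015,"ay":0.046,"az":-0.159,"jaw":1}]'
python3 - <<'E'
from h import *
ya=-15.3; R1=rot_az(ya,33.7,ya+90); g=np.array([430,-60,290]); 
print(sense()['joints'].round(2)); rows(g+21*R1.apply([0,0,1]),R1,6)
E
```

```text
time_s: 5.5
eef_pos: [458.4, -184.4, 247.0]
ee_rot: [-0.217, 0.959, -0.091, -0.161]
force: [0.7, 0.2, -1.7]
grip_width: 0.45
grip_force: 110.3
time_s: 6.12
eef_pos: [445.5, -116.7, 260.2]
ee_rot: [-0.215, 0.938, 0.269, 0.04]
force: [-0.3, -0.9, -1.2]
grip_width: 0.45
grip_force: 110.3
[-0.69  0.27  1.54  0.31  1.65  0.3 ]
rot per row [-0.013  0.037 -0.131] deg tot 47.1
[  4.1 -10.5   3. ]
[ 5.4 -9.9  3.1]
[ 6.5 -9.2  3.2]
[ 7.5 -8.3  3.3]
[ 8.4 -7.3  3.5]
[ 9.2 -6.2  3.8]
```

```bash
python3 -m jog '[{"tx":4,"ty":-12,"tz":3.5,"ax":-0.016,"ay":0.044,"az":-0.157,"jaw":1},{"tx":6,"ty":-11,"tz":3.5,"ax":-0.016,"ay":0.044,"az":-0.157,"jaw":1},{"tx":8,"ty":-10,"tz":4,"ax":-0.016,"ay":0.044,"az":-0.157,"jaw":1},{"tx":10,"ty":-9,"tz":4,"ax":-0.016,"ay":0.044,"az":-0.157,"jaw":1},{"tx":11,"ty":-8,"tz":4.5,"ax":-0.016,"ay":0.044,"az":-0.157,"jaw":1}]'
python3 - <<'E'
from h import *
ya=-15.3; R1=rot_az(ya,33.7,ya+90); g=np.array([430,-60,290]); 
print(sense()['joints'].round(2)); rows(g+21*R1.apply([0,0,1]),R1,1)
a=cap('scene'); b=cap('wrist')
save(a,'s2.png'); im=np.hstack([cv2.resize(a['color'],(400,300)),cv2.resize(b['color'],(400,300))])[...,::-1]
im2=cv2.resize(a['color'][60:300,160:480],(800,600))[...,::-1]
cv2.imwrite('pics/both.png',im2)
E
```

```text
time_s: 6.75
eef_pos: [433.2, -51.0, 271.7]
ee_rot: [-0.174, 0.762, 0.58, 0.23]
force: [-0.2, 0.2, -1.6]
grip_width: 0.449
grip_force: 110.4
[-0.71  0.12  1.75  0.52  1.55 -0.52]
rot per row [ 0.003  0.003 -0.002] deg tot 0.3
[ 2.2 -0.7  0.5]
```

View pics/both.png

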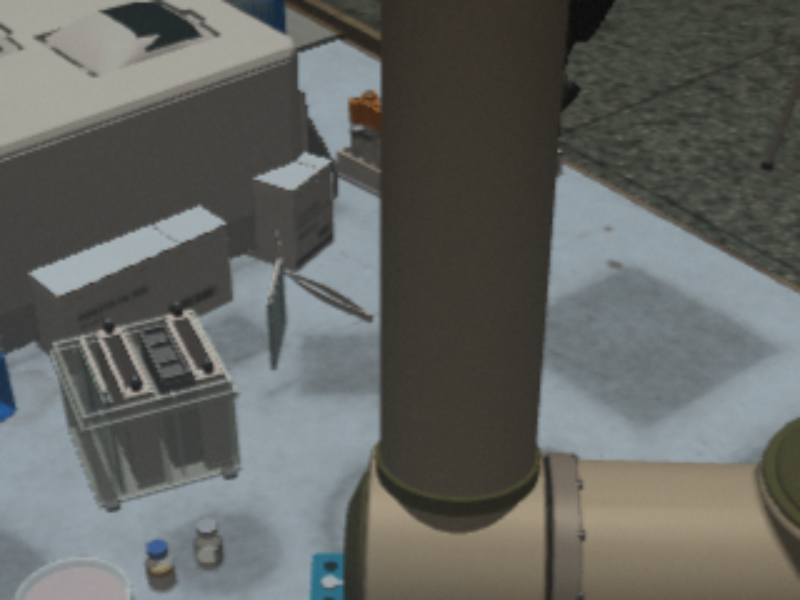

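```bash
cat >> h.py <<'E'
TCPW=np.array([0,19.5,114.5])
def wedge_pose(s=None,a=33.7):
    """wedge origin and rotation from tool pose (tool z = cos a(-z)+sin a(y))"""
    p,Rt=pose(s); a=np.radians(a); y=np.array([1,0,0]); z=np.array([0,np.sin(a),-np.cos(a)])
    Rw=Rt*R.from_matrix(np.c_[np.cross(y,z),y,z]).inv(); return p-Rw.apply(TCPW),Rw
E
python3 - <<'E'
from h import *
c=cap('wrist'); save(c,'w4.png'); P=cloud(c); o,Rw=wedge_pose(c['s'])
print('wedge',o.round(1),Rw.as_euler('xyz',degrees=True).round(1))
L=Rw.inv().apply((P-o).reshape(-1,3)).reshape(P.shape); np.save('L.npy',L)
for v in range(200,480,12):
    print(v,[tuple(int(round(x)) for x in L[v,u]) for u in (270,290,310,330,350)])
E
```

```text
wedge [427.3 -70.1 157. ] [ -0.2   0.1 -15.7]
200 [(-46, 178, -155), (-24, 178, -155), (-1, 179, -157), (22, 179, -156), (45, 178, -156)]
212 [(-46, 164, -156), (-23, 163, -154), (-1, 164, -156), (22, 164, -156), (44, 163, -154)]
224 [(-46, 150, -156), (-23, 150, -156), (-1, 150, -157), (22, 150, -156), (44, 149, -155)]
236 [(-45, 136, -157), (-23, 136, -156), (-1, 136, -156), (21, 135, -155), (44, 135, -155)]
248 [(-45, 122, -155), (-23, 122, -157), (-1, 122, -156), (21, 122, -156), (0, 4, 277)]
260 [(-45, 108, -156), (-23, 108, -156), (-1, 108, -157), (21, 108, -155), (43, 108, -157)]
272 [(-44, 95, -157), (-23, 95, -157), (-1, 95, -155), (21, 95, -156), (43, 95, -157)]
284 [(-44, 82, -156), (-22, 82, -158), (-1, 82, -157), (21, 82, -156), (42, 82, -156)]
296 [(-13, 23, 153), (-7, 23, 152), (0, 23, 153), (6, 23, 152), (12, 23, 152)]
308 [(-12, 19, 154), (-6, 19, 155), (0, 19, 155), (6, 19, 154), (12, 19, 153)]
320 [(-12, 16, 155), (-6, 16, 154), (0, 15, 155), (6, 16, 154), (12, 16, 154)]
332 [(-12, 12, 155), (-6, 12, 154), (0, 12, 153), (6, 12, 154), (11, 12, 155)]
344 [(-12, 9, 15
[... 303 characters left out ...]
(-41, -28, -157), (-21, -28, -157), (-1, -28, -156), (19, -28, -157), (39, -28, -157)]
404 [(-40, -39, -155), (-21, -39, -155), (-1, -39, -155), (19, -39, -158), (39, -39, -158)]
416 [(-40, -50, -157), (-21, -50, -156), (-1, -50, -157), (19, -50, -157), (39, -50, -157)]
428 [(-40, -61, -156), (-20, -61, -154), (-1, -61, -157), (19, -61, -156), (39, -61, -157)]
440 [(-40, -72, -156), (-20, -72, -157), (-1, -72, -157), (19, -72, -157), (38, -72, -157)]
452 [(-9, -14, 182), (-5, -15, 182), (0, -14, 184), (4, -14, 182), (8, -14, 182)]
464 [(-8, -16, 187), (-4, -16, 186), (0, -16, 187), (4, -16, 187), (8, -16, 186)]
476 [(-8, -17, 190), (-4, -17, 188), (0, -17, 189), (4, -17, 189), (7, -17, 189)]
```

View pics/w4.png

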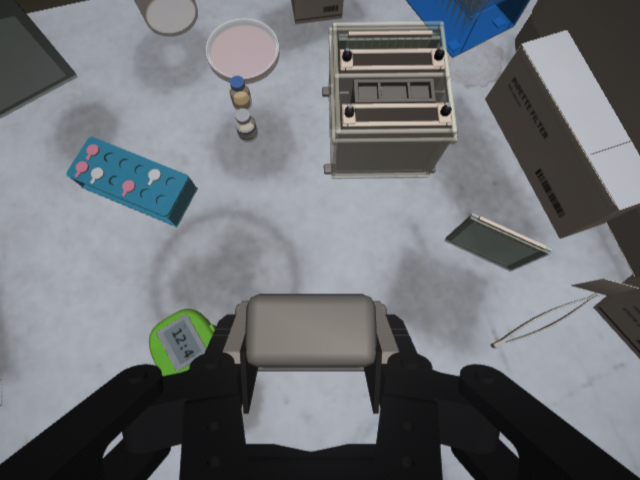

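The wedge hangs upright with its grip at (310,330). The cell shows at (335–455, 22–175) with its comb cassette in the far (+y) bay, the dam in the near bay. I'll refine the cell pose from this depth.

```bash
sed -i 's/^TCPW=.*/TCPW=np.array([0,19.5,111.5])/' h.py; python3 - <<'E'
from h import *
c=cap('wrist'); P=cloud(c); ctr=np.array([572.6,166.9])
# coarse yaw search: sharpness of histogram of local y, trough/comb tops
m=(P[...,2]>101)&(P[...,2]<109)&(np.hypot(P[...,0]-572,P[...,1]-167)<100); m[285:]=0
Q=P[m][:,:2]-ctr; print(len(Q))
best=max(np.arange(-19,-11,.25),key=lambda a:(np.histogram(Q@[-np.sin(np.radians(a)),np.cos(np.radians(a))],bins=np.arange(-80,80,2))[0].astype(float)**2).sum())
a=np.radians(best); ex=np.array([np.cos(a),np.sin(a)]); ey=np.array([-np.sin(a),np.cos(a)])
print('yaw',best); hst,_=np.histogram(Q@ey,bins=np.arange(-80,80,2)); print([(int(b),int(n)) for b,n in zip(np.arange(-80,80,2),hst) if n>3])
k=Q[(Q@ey>0)]@ex; print('x ext',np.percentile(k,[1,5,95,99]))
# pixels of rim -> world
T=cam_world(c)
def ray(u,v,z):
    d=T[:3,:3]@np.array([(u-c['cx'])/c['fx'],-(v-c['cy'])/c['fy'],-1]); o=T[:3,3]; return (o+d*(z-o[2])/d[2])[:2]
C=[ray(u,v,100) for u,v in [(331,22),(446,25),(457,137),(333,139)]]
print(np.round(C,1),np.mean(C,0))
save(c,'cellcrop.png',(315,5,475,185),3.3)
E
```

```text
5075
yaw -15.0
[(-64, 12), (-62, 33), (-60, 109), (-58, 321), (-56, 217), (-54, 100), (-52, 68), (-50, 55), (-48, 27), (-46, 21), (-44, 11), (-42, 23), (-40, 249), (-38, 190), (-36, 149), (-34, 241), (-32, 143), (-30, 44), (-28, 39), (-26, 35), (-24, 34), (-22, 31), (-20, 41), (-18, 33), (-16, 35), (-14, 157), (-12, 220), (-10, 112), (-8, 4), (-4, 5), (-2, 24), (0, 27), (2, 286), (4, 217), (6, 154), (8, 49), (10, 73), (12, 30), (14, 18), (16, 18), (18, 12), (20, 118), (22, 231), (24, 140), (26, 42), (30, 4), (34, 75), (36, 438), (38, 237), (40, 46), (42, 38), (44, 5), (58, 13), (60, 14)]
x ext [-48.6713572  -45.91048847  47.39272764  51.69162906]
[[536.7 240.7]
 [646.3 205.3]
 [610.8  84.7]
 [500.8 114.1]] [573.63833249 161.20891545]
```

View pics/cellcrop.png

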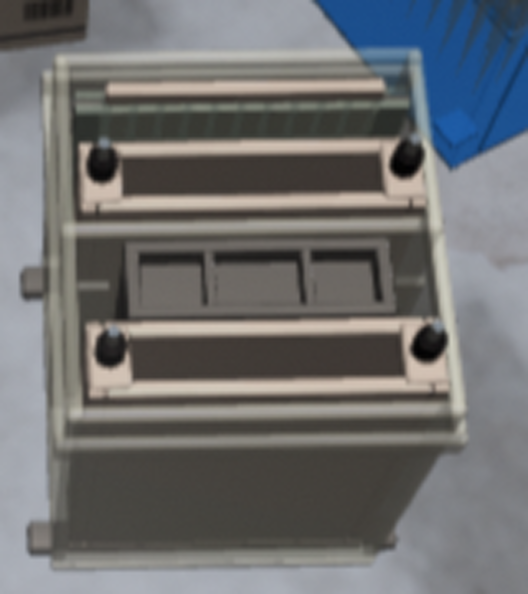

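The crop confirms it: the gap for the wedge is the strip between the cassette comb (crop row 90) and the top clear wall (row 60). Trough tops lie at cell y 2–26 and −58–−34, as specified. I'm moving above that gap.

```bash
cat >> h.py <<'E'
CELL=np.array([573.5,166.5,0]); YAW=-15.0; RC=R.from_euler('z',YAW,degrees=True)
def tcp_for(cx,cy,toe_z):
    R1=rot_az(YAW,33.7,YAW+90); o=CELL+RC.apply([cx,cy,toe_z]); return o+RC.apply(TCPW),R1
def where(s=None):
    o,Rw=wedge_pose(s); return RC.inv().apply(o-CELL).round(1),(RC.inv()*Rw).as_euler('xyz',degrees=True).round(1)
E
python3 -c "
from h import *
print(where()); rows(*tcp_for(0,47.5,135),8)"
```

```text
(array([ -79.5, -267.3,  159.8]), array([-0.3,  0.3, -0.9]))
rot per row [ 0.001  0.001 -0.002] deg tot 1.0
[31.2  9.2 24.2]
[31.2  9.3 24.3]
[31.2  9.4 24.3]
[31.1  9.5 24.3]
[31.1  9.5 24.3]
[31.1  9.6 24.3]
[31.   9.7 24.3]
[31.   9.8 24.3]
```

```bash
python3 -m jog '[{"tx":31,"ty":9.5,"tz":24,"ax":0.001,"ay":0.001,"az":-0.002,"jaw":1},{"tx":31,"ty":9.5,"tz":24,"ax":0.001,"ay":0.001,"az":-0.002,"jaw":1},{"tx":31,"ty":9.5,"tz":24,"ax":0.001,"ay":0.001,"az":-0.002,"jaw":1},{"tx":31,"ty":9.5,"tz":24,"ax":0.001,"ay":0.001,"az":-0.002,"jaw":1},{"tx":31,"ty":9.5,"tz":24,"ax":0.001,"ay":0.001,"az":-0.002,"jaw":1}]'
python3 -m jog '[{"tx":31,"ty":9.5,"tz":24,"ax":0.001,"ay":0.001,"az":-0.002,"jaw":1},{"tx":31,"ty":9.5,"tz":24,"ax":0.001,"ay":0.001,"az":-0.002,"jaw":1},{"tx":31,"ty":9.5,"tz":24,"ax":0.001,"ay":0.001,"az":-0.002,"jaw":1},{"tx":0,"ty":0,"tz":0,"ax":0,"ay":0,"az":0,"jaw":1},{"tx":0,"ty":0,"tz":0,"ax":0,"ay":0,"az":0,"jaw":1}]'
python3 - <<'E'
from h import *
print(sense()['joints'].round(2),where()); rows(*tcp_for(0,47.5,125),1)
c=cap('wrist'); P=cloud(c); a=cap('scene')
o=c['color'][200:480,120:520]; s=a['color'][150:290,150:350]
im=np.vstack([cv2.resize(s,(640,448)),])
cv2.imwrite('pics/p5.png',np.hstack([cv2.resize(s,(500,350)),cv2.resize(c['color'],(300,350))])[...,::-1])
L=RC.inv().apply((P-CELL).reshape(-1,3)).reshape(P.shape)
m=(P[...,2]>90)&(P[...,2]<115)&(abs(L[...,0])<70)&(abs(L[...,1])<75)
print(m.sum())
for z0,z1 in((96,101.5),(102,107)):
    k=m&(P[...,2]>z0)&(P[...,2]<z1); h,_=np.histogram(L[k][:,1],bins=np.arange(-70,72,2)); print([(int(b),int(n)) for b,n in zip(np.arange(-70,72,2),h) if n>5])
E
```

```text
time_s: 7.58
eef_pos: [532.5, 124.9, 256.4]
ee_rot: [-0.177, 0.761, 0.581, 0.229]
force: [0.3, -0.6, -1.4]
grip_width: 0.453
grip_force: 110.7
time_s: 8.2
eef_pos: [589.5, 229.5, 248.0]
ee_rot: [-0.179, 0.758, 0.583, 0.23]
force: [-0.1, -0.4, -1.4]
grip_width: 0.455
grip_force: 110.9
[-0.04  0.41  1.43  0.62  1.23  0.02] (array([ -1.1,  45.9, 136.5]), array([0.2, 0.1, 0.2]))
rot per row [-0.004 -0.003  0.002] deg tot 0.3
[-4.8  0.9 10.7]
4733
[(-8, 93), (-2, 282), (0, 362), (2, 143), (8, 130), (26, 110)]
[(-10, 60), (-8, 61), (0, 12), (2, 124), (4, 404), (6, 416), (8, 184), (10, 60), (12, 28), (14, 16), (16, 23), (18, 31), (20, 37), (22, 314), (24, 356), (26, 232), (36, 192), (38, 21)]
```

View pics/p5.png

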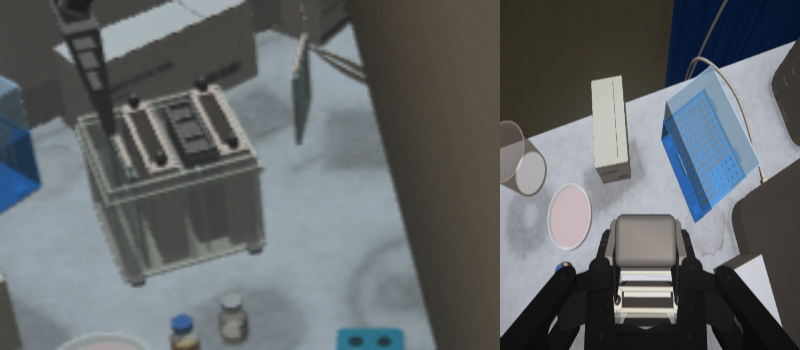

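The wedge is over the cassette's bay (scene crop 105,120), so I'm starting down, in steps with force checks. World down by 10 mm is tx −5.5, tz +8.3.

```bash
python3 -m jog '[{"tx":-4,"ty":1,"tz":9,"ax":-0.004,"ay":-0.003,"az":0.002,"jaw":1},{"tx":-5.5,"ty":0,"tz":8.3,"ax":0,"ay":0,"az":0,"jaw":1},{"tx":-5.5,"ty":0,"tz":8.3,"ax":0,"ay":0,"az":0,"jaw":1},{"tx":-4.4,"ty":0,"tz":6.6,"ax":0,"ay":0,"az":0,"jaw":1},{"tx":0,"ty":0,"tz":0,"ax":0,"ay":0,"az":0,"jaw":1}]'
python3 - <<'E'
from h import *
print(where(),sense()['wrist_torque'].round(2)); a=cap('scene'); P=cloud(a)
o,Rw=wedge_pose(); A=np.array(a['camera_from_world'])
def px(w): q=A[:3,:3]@w+A[:3,3]; return (int(a['cx']+a['fx']*q[0]/-q[2]),int(a['cy']-a['fy']*q[1]/-q[2]))
im=a['color'][...,::-1].copy()
big=cv2.resize(im[160:240,165:265],(800,640),interpolation=cv2.INTER_CUBIC)[:600]
for w in [(-32,0,0),(32,0,0),(-32,8,0),(32,8,0)]:
    u,v=px(o+Rw.apply(w)); cv2.circle(big,((u-165)*8,(v-160)*8),4,(0,0,255),-1)
for w in [(-51.5,58.5,100),(51.5,58.5,100),(-51.5,26.5,100),(51.5,26.5,100),(-50.5,26.5,105),(50.5,26.5,105)]:
    u,v=px(CELL+RC.apply(w)); cv2.circle(big,((u-165)*8,(v-160)*8),4,(0,255,0),-1)
cv2.imwrite('pics/p6.png',big)
E
```

```text
time_s: 8.93
eef_pos: [590.8, 231.4, 209.9]
ee_rot: [-0.177, 0.759, 0.583, 0.23]
force: [0.6, -0.7, -0.9]
grip_width: 0.448
grip_force: 110.9
(array([-0.1, 47.7, 98.3]), array([0., 0., 0.])) [-0.37  0.11 -0.01]
```

View pics/p6.png

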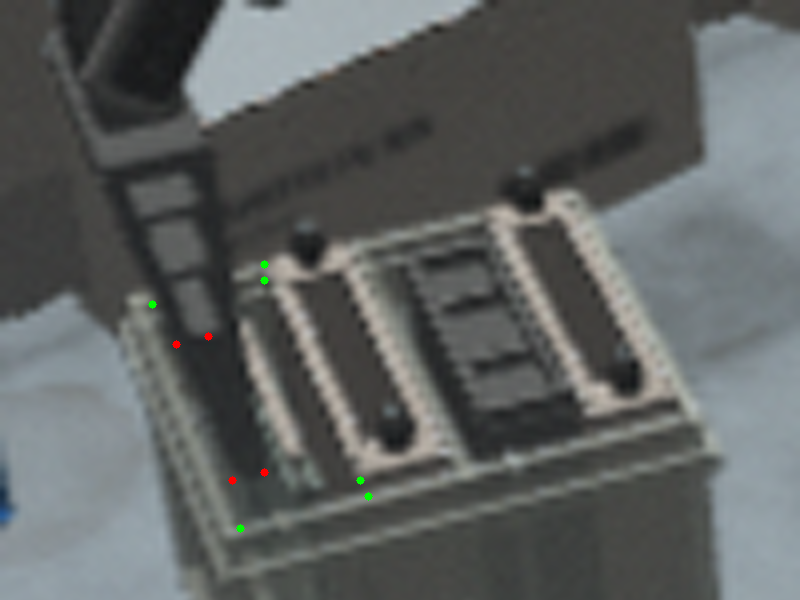

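The toe (red dots) lies between the comb and the clear wall, inside the cassette's bay. I'm going down along the wall's slope: −4 mm y per −20 mm z.

```bash
python3 -m jog '[{"tx":-6,"ty":0,"tz":7,"ax":0,"ay":0,"az":0,"jaw":1},{"tx":-6,"ty":0,"tz":7,"ax":0,"ay":0,"az":0,"jaw":1},{"tx":-3.6,"ty":0,"tz":3.6,"ax":0,"ay":0,"az":0,"jaw":1},{"tx":-3.6,"ty":0,"tz":3.6,"ax":0,"ay":0,"az":0,"jaw":1},{"tx":0,"ty":0,"tz":0,"ax":0,"ay":0,"az":0,"jaw":1}]'
python3 -c "
from h import *
print(where(),sense()['wrist_torque'].round(2))"
python3 -m jog '[{"tx":-3.6,"ty":0,"tz":3.6,"ax":0,"ay":0,"az":0,"jaw":1},{"tx":-3.6,"ty":0,"tz":3.6,"ax":0,"ay":0,"az":0,"jaw":1},{"tx":0,"ty":0,"tz":0,"ax":0,"ay":0,"az":0,"jaw":1}]'
python3 -c "
from h import *
print(where(),sense()['wrist_torque'].round(2))"
```

```text
time_s: 9.6
eef_pos: [589.9, 227.3, 182.0]
ee_rot: [-0.177, 0.759, 0.583, 0.23]
force: [-0.3, 0.8, -2.5]
grip_width: 0.451
grip_force: 110.9
(array([ 0.1, 43.6, 70.5]), array([ 0.1, -0. ,  0. ])) [-0.37  0.1  -0.03]
time_s: 9.98
eef_pos: [589.2, 225.3, 171.8]
ee_rot: [-0.177, 0.759, 0.583, 0.23]
force: [0.0, 1.2, -0.9]
grip_width: 0.452
grip_force: 110.9
(array([ 0. , 41.5, 60.3]), array([ 0.1, -0. ,  0. ])) [-0.37  0.07  0.03]
```

```bash
python3 -m jog '[{"tx":-3.6,"ty":0,"tz":3.6,"ax":0,"ay":0,"az":0,"jaw":1},{"tx":-3.6,"ty":0,"tz":3.6,"ax":0,"ay":0,"az":0,"jaw":1},{"tx":-3.6,"ty":0,"tz":3.6,"ax":0,"ay":0,"az":0,"jaw":1},{"tx":-3.6,"ty":0,"tz":3.6,"ax":0,"ay":0,"az":0,"jaw":1},{"tx":0,"ty":0,"tz":0,"ax":0,"ay":0,"az":0,"jaw":1}]'
python3 -c "
from h import *
print(where(),sense()['wrist_torque'].round(2))"
python3 -m jog '[{"tx":-3.6,"ty":0,"tz":3.6,"ax":0,"ay":0,"az":0,"jaw":1},{"tx":0,"ty":0,"tz":0,"ax":0,"ay":0,"az":0,"jaw":1}]'
python3 -c "
from h import *
print(where(),sense()['wrist_torque'].round(2))"
```

```text
time_s: 10.6
eef_pos: [588.2, 221.5, 151.9]
ee_rot: [-0.177, 0.759, 0.583, 0.23]
force: [0.0, 0.5, -1.9]
grip_width: 0.452
grip_force: 110.9
(array([ 0. , 37.5, 40.3]), array([ 0., -0.,  0.])) [-0.32  0.11 -0.02]
time_s: 10.85
eef_pos: [588.0, 220.6, 147.0]
ee_rot: [-0.177, 0.759, 0.583, 0.23]
force: [-0.6, -0.1, -2.1]
grip_width: 0.452
grip_force: 110.9
(array([ 0.1, 36.6, 35.5]), array([ 0.1, -0. ,  0. ])) [-0.33  0.08  0.06]
```

```bash
python3 -m jog '[{"tx":-3.6,"ty":0,"tz":3.6,"ax":0,"ay":0,"az":0,"jaw":1},{"tx":-1.8,"ty":0,"tz":1.8,"ax":0,"ay":0,"az":0,"jaw":1},{"tx":0,"ty":0,"tz":0,"ax":0,"ay":0,"az":0,"jaw":1}]'
python3 -c "
from h import *
print(where(),sense()['wrist_torque'].round(2))"
python3 -m jog '[{"tx":-1.4,"ty":0,"tz":1.4,"ax":0,"ay":0,"az":0,"jaw":1},{"tx":-1.4,"ty":0,"tz":1.4,"ax":0,"ay":0,"az":0,"jaw":1},{"tx":0,"ty":0,"tz":0,"ax":0,"ay":0,"az":0,"jaw":1}]'
python3 -c "
from h import *
print(where(),sense()['wrist_torque'].round(2))"
```

```text
time_s: 11.22
eef_pos: [587.8, 219.9, 139.8]
ee_rot: [-0.177, 0.759, 0.583, 0.231]
force: [1.5, 6.2, -2.1]
grip_width: 0.451
grip_force: 110.9
(array([ 0. , 36. , 28.3]), array([ 0.1, -0. ,  0. ])) [ 0.61 -0.27 -0.03]
time_s: 11.6
eef_pos: [587.8, 219.7, 136.5]
ee_rot: [-0.177, 0.759, 0.583, 0.232]
force: [3.6, 9.4, -2.2]
grip_width: 0.451
grip_force: 111.0
(array([ 0.1, 36. , 24.9]), array([ 0.2, -0.1,  0. ])) [ 1.24 -0.49 -0.04]
```

The cassette is now against the trough, with about 10 N sideways. I'll push straight down until tight.

```bash
python3 -m jog '[{"tx":-1.1,"ty":0,"tz":1.7,"ax":0,"ay":0,"az":0,"jaw":1},{"tx":-1.1,"ty":0,"tz":1.7,"ax":0,"ay":0,"az":0,"jaw":1},{"tx":0,"ty":0,"tz":0,"ax":0,"ay":0,"az":0,"jaw":1}]'
python3 -c "
from h import *
print(where(),sense()['wrist_torque'].round(2))"
python3 -m jog '[{"tx":-1.1,"ty":0,"tz":1.7,"ax":0,"ay":0,"az":0,"jaw":1},{"tx":0,"ty":0,"tz":0,"ax":0,"ay":0,"az":0,"jaw":1}]'
python3 -c "
from h import *
print(where(),sense()['wrist_torque'].round(2))"
```

```text
time_s: 11.98
eef_pos: [587.8, 219.8, 132.4]
ee_rot: [-0.177, 0.759, 0.583, 0.232]
force: [4.5, 9.1, -2.0]
grip_width: 0.451
grip_force: 111.0
(array([ 0.1, 36.1, 20.9]), array([ 0.2, -0.1,  0. ])) [ 1.23 -0.52 -0.06]
time_s: 12.22
eef_pos: [587.9, 219.8, 130.7]
ee_rot: [-0.177, 0.758, 0.583, 0.232]
force: [2.8, 9.6, -0.2]
grip_width: 0.451
grip_force: 111.1
(array([ 0.3, 36.1, 19.2]), array([ 0.2, -0.1,  0. ])) [ 1.28 -0.41 -0.02]
```

```bash
python3 -m jog '[{"tx":-0.6,"ty":0,"tz":0.8,"ax":0,"ay":0,"az":0,"jaw":1},{"tx":0,"ty":0,"tz":0,"ax":0,"ay":0,"az":0,"jaw":1}]'
python3 -m jog '[{"tx":-0.6,"ty":0,"tz":0.8,"ax":0,"ay":0,"az":0,"jaw":1},{"tx":0,"ty":0,"tz":0,"ax":0,"ay":0,"az":0,"jaw":1}]'
python3 -m jog '[{"tx":-0.6,"ty":0,"tz":0.8,"ax":0,"ay":0,"az":0,"jaw":1},{"tx":0,"ty":0,"tz":0,"ax":0,"ay":0,"az":0,"jaw":1}]'
python3 -c "
from h import *
print(where(),sense()['wrist_torque'].round(2))"
```

```text
time_s: 12.48
eef_pos: [588.0, 219.8, 130.4]
ee_rot: [-0.177, 0.758, 0.583, 0.232]
force: [1.0, 6.1, 6.1]
grip_width: 0.451
grip_force: 111.4
time_s: 12.72
eef_pos: [588.2, 219.7, 130.1]
ee_rot: [-0.177, 0.758, 0.583, 0.233]
force: [0.0, 5.7, 9.9]
grip_width: 0.452
grip_force: 111.9
time_s: 12.98
eef_pos: [588.3, 219.7, 129.8]
ee_rot: [-0.177, 0.758, 0.583, 0.233]
force: [-2.2, 4.6, 15.1]
grip_width: 0.448
grip_force: 112.5
(array([ 0.9, 36.4, 18.2]), array([ 0.3, -0.2,  0.1])) [1.87 0.3  0.39]
```

```bash
python3 -m jog '[{"tx":-0.9,"ty":0,"tz":1.2,"ax":0,"ay":0,"az":0,"jaw":1},{"tx":0,"ty":0,"tz":0,"ax":0,"ay":0,"az":0,"jaw":1}]'
python3 -m jog '[{"tx":-0.9,"ty":0,"tz":1.2,"ax":0,"ay":0,"az":0,"jaw":1},{"tx":0,"ty":0,"tz":0,"ax":0,"ay":0,"az":0,"jaw":1},{"tx":0,"ty":0,"tz":0,"ax":0,"ay":0,"az":0,"jaw":1}]'
python3 - <<'E'
from h import *
print(where(),sense()['wrist_torque'].round(2)); c=cap('wrist'); a=cap('scene'); P=cloud(a)
o,Rw=wedge_pose(c['s']); W=cloud(c); L=Rw.inv().apply((W-o).reshape(-1,3)).reshape(W.shape)
for v in range(296,372,12): print(v,L[v,290:335].mean(0).round(1))
L=RC.inv().apply((W-CELL).reshape(-1,3)).reshape(W.shape)
k=(W[...,2]>102)&(W[...,2]<107)&(abs(L[...,0])<48); k[:]&=True
h,_=np.histogram(L[k][:,1],bins=np.arange(-20,60,1)); print([(int(b),int(n)) for b,n in zip(np.arange(-20,60),h) if n>8])
big=cv2.resize(a['color'][150:240,160:280],(800,600),interpolation=cv2.INTER_CUBIC)[...,::-1]
cv2.imwrite('pics/p7.png',big)
E
```

```text
time_s: 13.22
eef_pos: [588.6, 219.6, 129.2]
ee_rot: [-0.177, 0.758, 0.583, 0.234]
force: [-5.4, 3.1, 21.4]
grip_width: 0.452
grip_force: 113.4
time_s: 13.6
eef_pos: [588.8, 219.6, 128.8]
ee_rot: [-0.177, 0.758, 0.583, 0.234]
force: [-7.5, 1.0, 28.4]
grip_width: 0.449
grip_force: 114.2
(array([ 1.6, 36.6, 17.1]), array([ 0.4, -0.3,  0.1])) [2.48 1.   0.81]
296 [  0.2  22.9 150. ]
308 [  0.2  19.1 151.3]
320 [  0.  15. 157.]
332 [  0.2  12.  151.4]
344 [1.00e-01 8.50e+00 1.54e+02]
356 [  0.2   5.2 151. ]
368 [  0.4   0.9 102.4]
[(3, 16), (4, 73), (5, 149), (6, 282), (7, 356), (8, 347), (22, 112), (23, 243), (24, 317), (25, 266), (26, 314), (27, 259), (28, 225), (29, 109), (33, 59), (34, 256)]
```

View pics/p7.png

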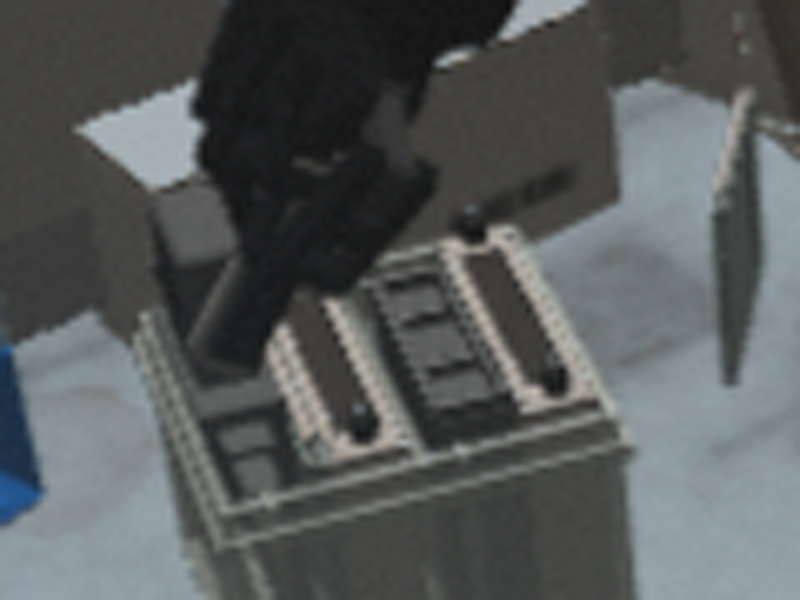

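The picture shows the wedge seated between the clear wall and the cassette. The comb lies right against its trough, the dam is untouched, and the fingers are still on the grip. The toe is about 17–18 mm up, the jam height given in the task, with 28 N pressing down. I'm handing the job in.

```bash
python3 -c "
from rig import *
s=sense();print(s['force'],s['grip_force']);print(finish_job())"
```

```text
[-8.91548775 -0.49151936 28.04125818] 114.21925663948059
the job is handed in; nothing more can be done
None
```

I handed the job in at about 14 s with the wedge jammed upright, toe down, in the cassette's bay. The cassette looks flush on its trough, the grip is still held, and it presses down with about 28 N; no verdict came back.

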